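# Set a cup under the syrup pump and give it one stroke

## Robot

A 6-joint arm with a two-finger parallel gripper is mounted at the origin on the work surface. World frame = base frame: x ahead of the robot, y to its left, z up, the work surface at z = 0. Lengths are in mm, angles in rad, forces in N, time in s.
With the tool pointing down it reaches from about 425 to 950 mm from the base axis. Payload 3.5 kg.
Tool frame: the origin (TCP) lies at the very end of the fingers, on their centre line; the grasp point (between the pads) lies 19 mm behind it (tcp_to_grasp is the x of the grasp point in the tool frame, in mm); x points along the fingers, y is the direction in which the jaws open and shut, and the axes are right-handed (so a half turn about x gives the same grasp; the last joint's range is limited). The gripper opens to 85 mm and grips with 20 to 120 N. Pads are 22 mm wide; open, the fingers measure 114 mm over their backs; the gripper's body (76 mm by 85 mm) begins 54 mm behind the grasp point. The pads swing forward as they close: fully open they stand 13 mm farther back than shut.
Start: joints at [-1.283, 0.286, 1.577, -0, 1.279, -0.15], TCP at [286.185, -611.313, 231.325] pointing down, gripper open.
Joint ranges: [-2.77, 2.77], [-0.9, 2.22], [0.21, 2.48], [-1.53, 4.67], [0.24, 2.81], [-2.84, 2.84]. Speed limits (rad/s): [2.79, 2.79, 3.14, 3.14, 3.14, 3.14].

## Interface

Orientations are given as a rotation vector (axis times angle).
In Python, from plant import get_state, read_camera, sign_off, tcp_to_grasp gives the robot as it stands. The module is installed in compiled form; this text tells all that it offers.
- The arm moves only by the tool play_rows, never from a script. Its argument "plan" is a list of rows, each a list of 7 numbers: the turn, a rotation vector about the tool's x, y, z in degrees, then the shift along the tool's x, y, z in m, then the gripper's target within -1 to 1 (fully open at 1, half-way at 0, shut at -1). A call has 1 to 5 rows; each row is the pose to reach, as a shift and turn from the pose measured when the call began, along the tool's axes at that moment; what a row does not reach only later rows make up. A row lasts 1/8 s, in which the tool goes at most 62.5 mm and 10.7 degrees, less where a joint would pass 70% of its speed; a pose out of reach is approached as far as the arm can. A call with a gripper value outside its range is refused whole. The fingers move at their own pace and stop on an object; "force" is the grip in N (left out, the last holds). Time passes only in rows, so rows that repeat a pose let the fingers close. It gives the time, the measured TCP pose, the force and the opening at its end, in the units of the state.
- get_state(): the state, without advancing time (a new reading comes with each control period).
- read_camera(name): name is "side" or "top"; returns a dict with "pixels" (480x640x3 uint8, red, green, blue), "fx", "fy", "cx", "cy" (pixels), "R" (3x3) and "t" (3): a world point X has camera coordinates R X + t. Camera axes: x right, y down, z forward; pixel columns grow to the right and rows downward; lengths in mm; the calibration is good to about 2 mm. A picture is of the moment at which its call begins. There is no depth.
- sign_off(): hands the job in, once; it reports no verdict.
The state is a dict: "t": time; "joints": joint angles; "joint_vel": joint speeds; "joint_efforts": joint torques, N m; "tool_pos": TCP position; "eef_rot": TCP orientation; "force": force on the tool from outside, world axes, zero at the start; "wrist_torque": the same for the moment, N m; "grip_width": opening from 0.0 (shut) to 1.0 (fully open).
Only numpy, scipy, OpenCV 4.12 (cv2) and the standard library are available. Lean on these libraries where they do the work, as an engineer would, in place of code of your own. Each camera call takes 0.05 s, during which the arm holds its last target. There are 200 camera calls.

## Task

Take the blue cup out of the sloping rack and stand it mouth up, right down in the square recess under the syrup pump's spout; set it down, do not drop it. Then push the pump's black cap all the way down with the gripper and let it spring fully back up, but never work the pump before the cup stands there. Leave the white cup in the rack, and do not knock over or shift the bottle, jar or tin.

Things in the scene. Friction and masses are not known exactly. Their poses are not given: they have to be found in the camera images.
- blue_cup: blue straight cup, no handle, 62 mm across, 85 mm tall, 0.16 kg. Origin: centre of underside; z axis out through the mouth. Starts in one of the rack's two places, leaning 35 deg from vertical, mouth to the rack's +x. Grip it from straight above across its diameter (closing along the rack's y) 55 mm from its underside; lifts straight up; tilting the tool 35 deg then brings it upright.
- white_cup: white cup of the same shape, in the rack's other place 120 mm away; to be left there. Origin: centre of its underside; z axis out through the mouth.
- rack: fixed sloping wire cup rack, left or right of the pump station: board 170 x 220 x 6 mm, 95 mm tall, places at y = +-60 mm. Foot plates and wires are under 50 mm wide, so both sides of a cup are free for fingers. Origin: on the table between the places; +x the way the mouths lean, z up. A cup's underside centre lies at x = -20, z = 42 mm.
- station: fixed steel pump station. Origin: on the table under the recess centre; front, open side is -x, z up. Tray 100 x 110 x 16 mm with the recess; behind it an amber canister 76 mm across leans 35 deg from vertical, top forward to -x, pump head on top. Posts of the guard shelf at x = 235, y = +-85 mm.
- pocket (a point): centre of the floor of the square recess, 8 mm above the table. The recess is 70 x 70 mm, 8 mm deep. Axes as the station.
- cap_top (a point): centre of the top face of the black pump cap, 48 mm across; moves with it. At rest at x = 81, z = 237 mm in the station's frame. Its z axis points out of the cap along the pump's axis (35 deg from vertical, leaning to the station's -x); press along -z, forward and down. The guard shelf bars coming straight down: tilt the tool along this axis.
- spout_tip (a point): lower end of the black spout (12 mm thick) that runs from the cap, at right angles to the pump's axis, forward and down; it moves with the cap. At rest it ends over the back half of the recess, about 145 mm above the recess floor, so a cup held from straight above cannot pass under: bring it in with the tool tilted, from the front.
- guard_edge (a point): middle of the front lower edge of the level clear guard shelf over the canister, 327 mm above the table. The shelf is 190 mm wide (station's y), 10 mm thick and runs 80 mm back from here (station's +x), on two bars that run 150 mm back to the posts.
- pump (a joint): travel of the pump cap along its axis in m: 0 up at rest, 0.014 fully down. The spring pushes back with about 5.5 N at the start and 12 N fully down; the cap returns by itself.
- bottle: bystander: loose green bottle, 58 mm across, 190 mm tall, beside the station's recess (either side, about 120 mm from it). Origin: centre of its underside.
- jar: bystander: loose amber jar, 66 mm across, 100 mm tall, on the other side of the recess. Origin: centre of its underside.
- tin: bystander: loose yellow biscuit tin 70 x 110 x 87 mm (x, y, z) on the table behind the rack. Origin: centre of its underside.
Things that resemble listed ones, but are neither listed nor needed, are in the scene too. What is shaped like the blue_cup but green or purple is not meant.

How it is judged:
By the outcome, as a careful person would: the job done as asked, in the order asked, and still so for the second after the job is handed in, with the robot touching nothing.
It also fails if it takes over 58 s, if anything falls off the work surface, if the arm or the gripper's body presses on something with over 40 N, if the wrist force passes 120 N, or if a joint passes its speed limit or range.

## Working session

There is one attempt and no reset: what is moved stays moved. The work goes in short steps, Python scripts to look and compute and a tool call to move; the robot and the scene stay as the last step left them, time stands still between calls to the robot, and variables do not carry over. Pictures are saved under pics/ and viewed, about 8 in all and at most 12, crops included, and the job is handed in when it is done.

Besides the shell and the picture viewer there is one more tool, called after "Request:" as name(argument=value, ...) on one line, values as JSON. play_rows: Moves the arm, as the interface text tells. Its arguments: {"type":"object","properties":{"plan":{"type":"array"},"force":{"type":"number"}},"required":["plan"]}

```bash
mkdir -p pics; python3 - <<'E'
from plant import *
import cv2
print(get_state(), tcp_to_grasp)
for n in("side","top"):
    c=read_camera(n); cv2.imwrite(f"pics/{n}0.png",c["pixels"][:,:,::-1]); print(n,c["fx"],c["fy"],c["cx"],c["cy"],c["R"],c["t"])
E
```

```text
{'t': 0.0, 'joints': array([-1.28299199e+00,  2.87184227e-01,  1.57817220e+00,  1.37050559e-05,
        1.27862325e+00, -1.49989868e-01]), 'joint_vel': array([-0.00059563, -0.00068858, -0.00048463, -0.00092794, -0.0001954 ,
        0.00048821]), 'joint_efforts': array([-3.83020451e-04, -4.05981982e+01, -2.92626053e+01, -1.42326844e-04,
        5.77085390e-03, -3.64740004e-06]), 'tool_pos': array([ 286.00778659, -610.68290602,  229.93741606]), 'eef_rot': array([ 1.97986639,  0.44289048, -1.98017322]), 'force': array([ 0.12628337,  0.64011785, -0.45321434]), 'wrist_torque': array([ 0.06729706, -0.03619179,  0.05233779]), 'grip_width': 0.9998396279704602} -18.700000000000003
side 545.3849248375028 545.3849248375028 323.586367530514 238.33509393140582 [[-0.85289841 -0.52175371  0.01836787]
 [-0.30368642  0.46719683 -0.83036238]
 [ 0.42466324 -0.71379282 -0.55692095]] [464.3778763  351.17948384 905.66041828]
top 532.8305471719251 532.8305471719251 323.27970912824765 248.60385739044466 [[-0.01818979 -0.99982987 -0.00306138]
 [-0.99412803  0.01841256 -0.10663225]
 [ 0.10667048  0.00110379 -0.99429381]] [  -8.59664483  572.30747569 1208.98213956]
```

View pics/side0.png

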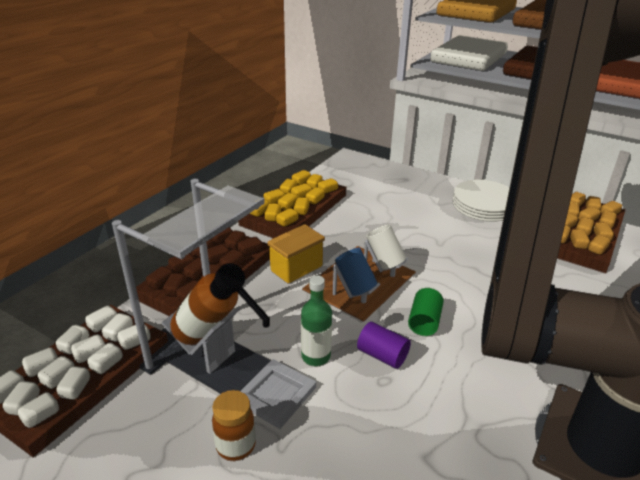

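View pics/top0.png

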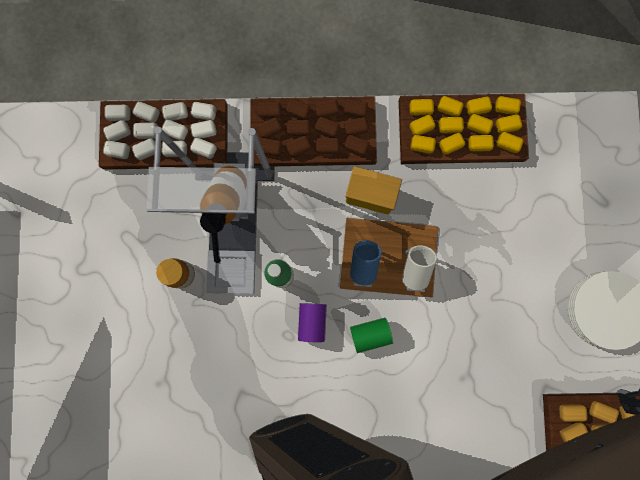

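The side view shows the blue cup at about (355,272) with the white cup beside it at (385,248), the green bottle at (316,325), and the recess at (282,388). The top view shows the blue cup at (365,263), the white cup at (419,268), the recess at (235,272), the cap at (212,222), the bottle at (278,272) and the jar at (172,272). I'll zoom in on both views.

```bash
python3 - <<'E'
import cv2,numpy as np
t=cv2.imread("pics/top0.png");s=cv2.imread("pics/side0.png")
a=cv2.resize(t[120:310,140:450],None,fx=2.55,fy=2.55,interpolation=cv2.INTER_CUBIC)
cv2.imwrite("pics/ct.png",a)
b=cv2.resize(s[170:470,100:450],None,fx=2,fy=2,interpolation=cv2.INTER_CUBIC)
cv2.imwrite("pics/cs.png",b);print(a.shape,b.shape)
E
```

```text
(484, 790, 3) (600, 700, 3)
```

View pics/ct.png

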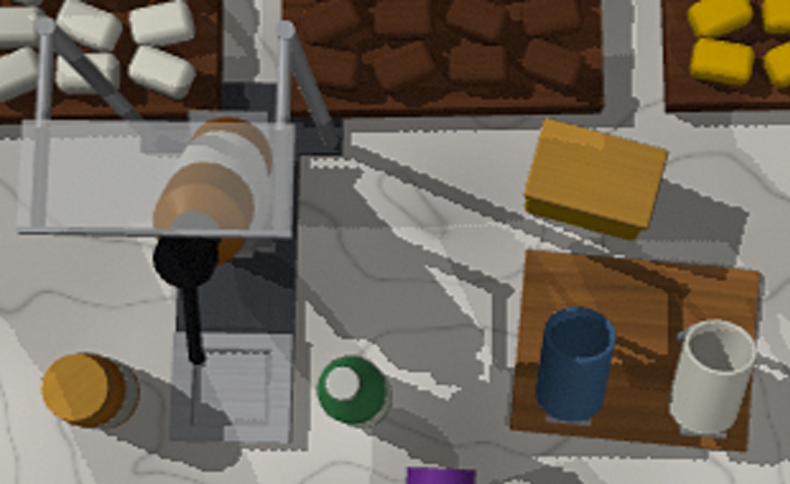

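View pics/cs.png

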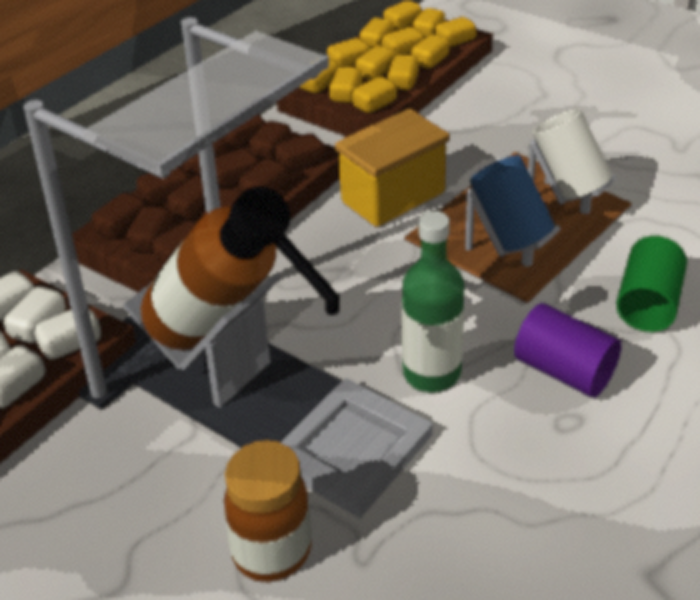

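The crops give clear keypoints. The mouths lean to world +x. In the top crop the tray corners are (174,333), (293,333), (293,442), (170,440), and the board corners are (527,251), (762,272), (745,451), (511,430). In the side crop the spout tip is at (333,308). Next I'll fit the poses.

```bash
cat > h.py <<'E'
import numpy as np,cv2
from plant import *
from scipy.spatial.transform import Rotation as Rn
from scipy.optimize import least_squares,minimize
def cams(): return {n:read_camera(n) for n in("side","top")}
def proj(c,X):
    p=np.atleast_2d(X)@np.array(c["R"]).T+c["t"]; return np.c_[c["fx"]*p[:,0]/p[:,2]+c["cx"],c["fy"]*p[:,1]/p[:,2]+c["cy"]]
def pose(x,y,z,yaw,P): return np.array(P)@Rn.from_euler("z",yaw).as_matrix().T+[x,y,z]
def tri(C,pt,ps):
    A=[]
    for c,p in((C["top"],pt),(C["side"],ps)):
        K=np.array([[c["fx"],0,c["cx"]],[0,c["fy"],c["cy"]],[0,0,1]]);P=K@np.c_[c["R"],c["t"]]
        A+=[p[0]*P[2]-P[0],p[1]*P[2]-P[1]]
    X=np.linalg.svd(np.array(A))[2][-1]; return X[:3]/X[3]
th=np.linspace(0,2*np.pi,40)
def cup(p,tilt):  # base centre x,y,z,yaw; points of both rims
    ring=np.c_[31*np.cos(th),31*np.sin(th),0*th]
    P=np.r_[ring,ring+[0,0,85]]@Rn.from_euler("y",tilt).as_matrix().T
    return pose(*p,P)
def fitcup(C,p0,tilt,mask):
    M={n:mask(c["pixels"]).astype(np.uint8) for n,c in C.items()}
    def f(p):
        e=0
        for n,c in C.items():
            m=np.zeros((1920,2560),np.uint8);cv2.fillConvexPoly(m,cv2.convexHull(np.round(proj(c,cup(p,tilt))*4+1.5).astype(np.int32)),1)
            m=cv2.resize(m.astype(np.float32),(640,480),interpolation=cv2.INTER_AREA)
            e+=np.abs(m-M[n]).sum()
        return e
    p0=np.array(p0,float)
    S=np.r_[[p0],p0+np.diag([12,12,12,.15])]
    r=minimize(f,p0,method="Nelder-Mead",options=dict(initial_simplex=S,xatol=.05,fatol=.1)); return r.x,r.fun,{n:m.sum() for n,m in M.items()}
E
python3 - <<'E'
from h import *
np.set_printoptions(suppress=True,precision=1)
C=cams()
T=lambda u,v:np.array([u/2.55+140,v/2.55+120]); S=lambda u,v:np.array([u/2+100,v/2+170])
def fit(P,kt,ks,x0):
    def f(q):
        r=[]
        for k,c in((kt,C["top"]),(ks,C["side"])):
            for i,uv in k.items(): r.append(proj(c,pose(*q,P[i]))[0]-uv)
        return np.concatenate(r)
    s=least_squares(f,x0,loss="soft_l1"); print(s.x[:3],s.x[3],np.abs(f(s.x)).reshape(-1,2).max(1)); return s.x
# rack corners TL(+x,+y),TR(+x,-y),BR,BL
R=fit([[85,110,6],[85,-110,6],[-85,-110,6],[-85,110,6]],{0:T(527,251),1:T(762,272),2:T(745,451),3:T(511,430)},{0:S(408,238),3:S(527,300),2:S(631,205)},[560,-100,0,0])
st=fit([[50,55,16],[50,-55,16],[-50,-55,16],[-50,55,16],[35,35,16],[35,-35,16],[-35,-35,16],[-35,35,16]],
 {0:T(174,333),1:T(293,333),2:T(293,442),3:T(170,440),4:T(195,350),5:T(270,350),6:T(268,424),7:T(193,423)},
 {0:S(282,440),1:S(357,384),2:S(434,428),4:S(305,437),5:S(358,402),6:S(403,432),7:S(348,470)},[560,200,0,0])
for n,a,b in(("spout",T(197,360),S(333,308)),("cap",T(185,262),S(256,222)),("recessfront-right",T(268,424),S(403,432)),("rackBL",T(511,430),S(527,300))): print(n,tri(C,a,b))
print("cap pred",pose(*st,[81,0,237]),"edge",pose(*st,[[0,0,8]]))
def blue(im):
    h=cv2.cvtColor(im,cv2.COLOR_RGB2HSV);m=(h[...,0]>98)&(h[...,0]<118)&(h[...,1]>110)
    n,l,s,_=cv2.connectedComponentsWithStats(m.astype(np.uint8)); return l==1+s[1:,4].argmax()
p0=np.r_[pose(*R,[-20,60,42]),R[3]];print("pred",p0)
for tl in (30,35,40):print(tl,fitcup(C,p0,np.radians(tl),blue))
E
```

```text
[ 551.5 -175.9   -0.9] -0.11446339575998685 [0.9 0.4 1.2 0.3 2.  1.4 1.2]
[522.5 197.3   1.9] -0.06362564227038214 [1.  1.2 1.5 0.3 0.9 1.2 1.3 0.3 6.  3.9 1.5 3.9 4.9 2.6 6.4]
spout [535.5 199.7 169.9]
cap [608.6 199.  227.3]
recessfront-right [489.3 165.7  15.4]
rackBL [480.1 -57.1   8.5]
cap pred [603.3 192.1 238.9] edge [[522.5 197.3   9.9]]
pred [ 538.4 -114.    41.1   -0.1]
30 (array([ 511.8, -109.2,   48. ,   -0.1]), np.float64(302.5625), {'side': np.uint64(1103), 'top': np.uint64(1055)})
35 (array([ 509. , -111. ,   43.7,   -0. ]), np.float64(314.5625), {'side': np.uint64(1103), 'top': np.uint64(1055)})
40 (array([ 506.7, -110.1,   45.3,   -0.1]), np.float64(322.875), {'side': np.uint64(1103), 'top': np.uint64(1055)})
```

```bash
python3 - <<'E'
from h import *
C=cams()
R=[551.5,-175.9,-.9,-.114]; St=[522.5,197.3,1.9,-.0636]
out=[]
for n,(x0,x1,y0,y1),f in(("top",(210,450,225,300),3.3),("side",(200,430,235,435),3)):
    im=C[n]["pixels"][:,:,::-1].copy(); im=cv2.resize(im[y0:y1,x0:x1],None,fx=f,fy=f,interpolation=cv2.INTER_CUBIC)
    def d(P,col): cv2.polylines(im,[np.round((proj(C[n],P)+.5-[x0,y0])*f).astype(np.int32)],True,col,1)
    for h in(50,35): d(pose(*St,[[h,(h>40)*20+35,16],[h,-(h>40)*20-35,16],[-h,-(h>40)*20-35,16],[-h,(h>40)*20+35,16]]),(0,0,255))
    d(pose(*R,[[85,110,6],[85,-110,6],[-85,-110,6],[-85,110,6]]),(0,255,0))
    P=cup([538,-114,41,-.114],np.radians(35));d(P[:40],(0,255,255));d(P[40:],(0,255,255))
    P=cup([509,-111,43.7,-.05],np.radians(35));d(P[:40],(255,0,255));d(P[40:],(255,0,255))
    out.append(cv2.copyMakeBorder(im,0,0,0,800-im.shape[1],0))
im=np.vstack(out);im=cv2.resize(im,None,fx=.7,fy=.7,interpolation=cv2.INTER_AREA);print(im.shape);cv2.imwrite("pics/ov.png",im)
E
```

```text
(594, 560, 3)
```

View pics/ov.png

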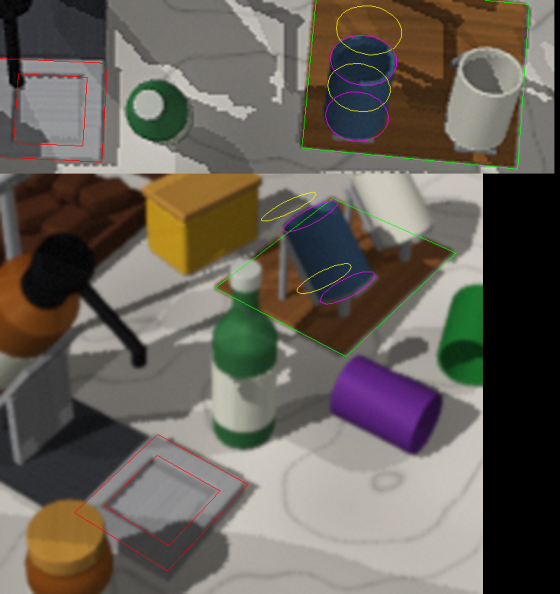

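The magenta fitted cup matches in both views, with its base at (509,-111,44). The yellow outline, predicted from the board centre, is off, so the rack's origin isn't the board centre. The red tray outline fits roughly, but its yaw looks doubtful. I'll refine the station with a chamfer fit.

```bash
python3 - <<'E'
from h import *
np.set_printoptions(suppress=True,precision=3)
C=cams()
s=np.linspace(-1,1,60)
def rect(a,b,z): return np.r_[np.c_[a+0*s,b*s,z+0*s],np.c_[-a+0*s,b*s,z+0*s],np.c_[a*s,b+0*s,z+0*s],np.c_[a*s,-b+0*s,z+0*s]]
P=np.r_[rect(50,55,16),rect(35,35,16)]
D={}
for n,c in C.items():
    g=cv2.resize(cv2.cvtColor(c["pixels"],cv2.COLOR_RGB2GRAY),None,fx=3,fy=3,interpolation=cv2.INTER_CUBIC)
    D[n]=cv2.distanceTransform(255-cv2.Canny(cv2.GaussianBlur(g,(0,0),2),15,40),cv2.DIST_L2,5)/3
def f(q,names):
    e=0
    for n in names:
        uv=proj(C[n],pose(q[0],q[1],0,q[2],P))*3+1
        d=cv2.remap(D[n],uv[:,0].astype(np.float32),uv[:,1].astype(np.float32),1)
        e+=np.minimum(d,3).mean()
    return e
for names in(["top"],["side"],["top","side"]):
    b=min(((f((x,y,w),names),x,y,w) for x in range(512,535,3) for y in range(188,209,3) for w in np.arange(-.08,.061,.02)))
    r=minimize(f,b[1:],args=(names,),method="Nelder-Mead",options=dict(initial_simplex=np.array(b[1:])+np.r_[np.zeros((1,3)),np.diag([2,2,.02])]))
    print(names,r.x,r.fun)
    print(" cap",pose(r.x[0],r.x[1],0,r.x[2],[81,0,237]))
T=lambda u,v:np.array([u/2.55+140,v/2.55+120]); S=lambda u,v:np.array([u/2+100,v/2+170])
print("shelf front corners",tri(C,T(292,235),S(162,168)) )
for n,a,b in(("bottle cap",T(343,384),S(434,222)),("jar lid",T(80,388),S(263,465))): print(n,tri(C,a,b))
E
```

```text
['top'] [524.224 200.67   -0.033] 0.9368208646774292
 cap [605.18  198.005 237.   ]
['side'] [525.59  197.725  -0.035] 1.1049407720565796
 cap [606.54  194.879 237.   ]
['top', 'side'] [524.899 198.008  -0.029] 2.271481990814209
 cap [605.865 195.643 237.   ]
shelf front corners [683.242 156.803 221.73 ]
bottle cap [512.614  80.118 189.968]
jar lid [520.174 314.016 102.593]
```

```bash
cat >> h.py <<'E'
np.set_printoptions(suppress=True,precision=4)
def Rt(tilt,yaw,sgn): # tool x down tilted forward by tilt(deg) along yaw; tool y = sgn * local y
    B=Rn.from_euler("z",yaw)*Rn.from_euler("y",-tilt,degrees=True)
    x=B.apply([0,0,-1]);y=sgn*B.apply([0,1,0]); return Rn.from_matrix(np.c_[x,y,np.cross(x,y)])
def rel(pos,R):
    s=get_state();R0=Rn.from_rotvec(s["eef_rot"])
    print("t",round(s["t"],2),"pos",s["tool_pos"],"w",s["grip_width"],"F",s["force"],"q",s["joints"])
    print("turn",(R0.inv()*R).as_rotvec(degrees=True),"shift m",R0.inv().apply(np.array(pos)-s["tool_pos"])/1000)
E
python3 - <<'E'
from h import *
for sg in(1,-1): rel([540.4,-114,200],Rt(0,-.114,sg))
print(Rn.from_rotvec(get_state()["eef_rot"]).as_matrix())
C=cams();c=C["top"]
for x in (590,600,610,620): print(x,proj(c,[x,195,327]), "row edge obs",233/2.55+120)
E
```

```text
t 0.4 pos [ 286.1779 -611.2073  231.1193] w 1.0006737577155607 F [-0.036   0.3566 -0.4448] q [-1.283   0.2864  1.5769  0.      1.2786 -0.15  ]
turn [-148.3831   -0.0295    0.0029] shift m [ 0.0313 -0.3425 -0.441 ]
t 0.4 pos [ 286.1779 -611.2073  231.1193] w 1.0006737577155607 F [-0.036   0.3566 -0.4448] q [-1.283   0.2864  1.5769  0.      1.2786 -0.15  ]
turn [31.6169  0.0022  0.0222] shift m [ 0.0313 -0.3425 -0.441 ]
[[-0.0001  0.424  -0.9057]
 [ 0.0004 -0.9057 -0.424 ]
 [-1.     -0.0004 -0.0001]]
590 [[202.1428 222.9996]] row edge obs 211.37254901960785
600 [[202.1768 217.4412]] row edge obs 211.37254901960785
610 [[202.2108 211.8954]] row edge obs 211.37254901960785
620 [[202.2447 206.3619]] row edge obs 211.37254901960785
```

Request:
play_rows(plan=[[3, 0, 0, 0.003, -0.035, -0.045, 1], [6, 0, 0, 0.006, -0.07, -0.09, 1], [9, 0, 0, 0.009, -0.105, -0.135, 1], [12, 0, 0, 0.012, -0.14, -0.18, 1], [16, 0, 0, 0.015, -0.175, -0.225, 1]], force=40)

```text
t: 1.12
tool_pos: [416.4, -355.8, 216.5]
eef_rot: [2.141, 0.167, -2.139]
force: [-0.4, -1.3, 0.1]
grip_width: 1.003
```

```bash
python3 -c "
from h import *
rel([540.4,-114,200],Rt(0,-.114,-1))"
```

```text
t 1.12 pos [ 416.4175 -355.8244  216.536 ] w 1.0026804305239059 F [-0.363  -1.3184  0.1499] q [-0.8925  0.0183  1.9057  0.0002  1.2167  0.5222]
turn [15.4711 -0.0377 -0.0307] shift m [ 0.0165 -0.2196 -0.16  ]
```

Request:
play_rows(plan=[[4, 0, 0, 0.004, -0.055, -0.04, 1], [8, 0, 0, 0.008, -0.11, -0.08, 1], [12, 0, 0, 0.012, -0.165, -0.12, 1], [15.5, 0, 0, 0.0165, -0.2196, -0.16, 1], [15.5, 0, 0, 0.0165, -0.2196, -0.16, 1]])

```text
t: 1.75
tool_pos: [541.2, -110.9, 200.0]
eef_rot: [-2.165, 0.121, 2.163]
force: [-0.5, -0.5, -0.1]
grip_width: 1.005
```

```bash
python3 - <<'E'
from h import *
rel([540.4,-114,70],Rt(0,-.114,-1))
C=cams();o=[]
for n,(x0,x1,y0,y1) in(("top",(290,460,190,320)),("side",(300,440,150,320))):
    o.append(cv2.resize(C[n]["pixels"][y0:y1,x0:x1,::-1],(400,400),interpolation=cv2.INTER_CUBIC))
cv2.imwrite("pics/a1.png",np.hstack(o))
E
```

```text
t 1.75 pos [ 541.2277 -110.9249  200.0018] w 1.005314400818855 F [-0.5232 -0.5036 -0.1379] q [-0.3859  0.0448  1.9099  0.0002  1.1859  1.296 ]
turn [ 0.1569 -0.055  -0.0019] shift m [0.13   0.0031 0.0006]
```

View pics/a1.png

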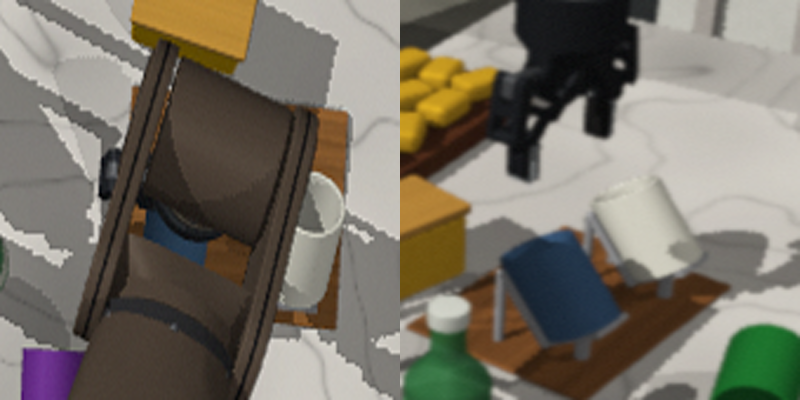

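The gripper hangs centred over the blue cup. In the side panel the fingers are at (520,160) and (600,115), and the cup is at (560,285). Descending.

Request:
play_rows(plan=[[0, 0, 0, 0.03, 0.002, 0, 1], [0, 0, 0, 0.06, 0.002, 0, 1], [0, 0, 0, 0.09, 0.002, 0, 1], [0, 0, 0, 0.11, 0.002, 0, 1], [0, 0, 0, 0.13, 0.002, 0, 1]])

```text
t: 2.48
tool_pos: [540.6, -114.9, 69.3]
eef_rot: [-2.165, 0.121, 2.163]
force: [0.2, 0.2, -0.7]
grip_width: 1.006
```

Request:
play_rows(plan=[[0, 0, 0, 0, 0, 0, 1], [0, 0, 0, 0, 0, 0, -0.2], [0, 0, 0, 0, 0, 0, -0.2], [0, 0, 0, 0, 0, 0, -0.2], [0, 0, 0, 0, 0, 0, -0.2]], force=40)

```text
t: 3.1
tool_pos: [541.5, -114.0, 71.3]
eef_rot: [-2.166, 0.12, 2.16]
force: [-1.3, 5.1, 5.4]
grip_width: 0.727
```

```bash
python3 - <<'E'
from h import *
rel([540.4,-114,70],Rt(0,-.114,-1))
C=cams();o=[]
for n,(x0,x1,y0,y1) in(("top",(290,460,190,320)),("side",(300,440,150,320))):
    o.append(cv2.resize(C[n]["pixels"][y0:y1,x0:x1,::-1],(400,400),interpolation=cv2.INTER_CUBIC))
cv2.imwrite("pics/a2.png",o[1])
E
```

```text
t 3.1 pos [ 541.5489 -114.0283   71.2862] w 0.7266317581357565 F [-1.342   5.0514  5.3891] q [-0.3919  0.2099  1.9888  0.0029  0.9407  1.2898]
turn [ 0.078  -0.1578  0.0939] shift m [0.0013 0.0001 0.0011]
```

View pics/a2.png

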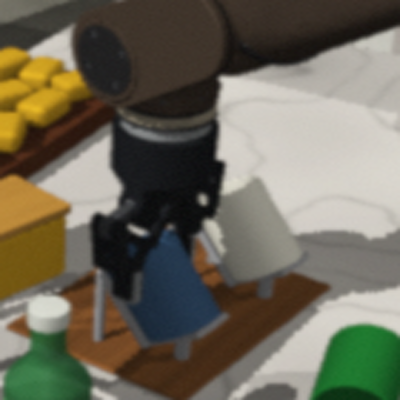

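The cup is gripped: an opening of 0.727 is about 62 mm. Lifting straight up.

Request:
play_rows(plan=[[0, 0, 0, -0.01, 0, 0, -0.2], [0, 0, 0, -0.03, 0, 0, -0.2], [0, 0, 0, -0.06, 0, 0, -0.2], [0, 0, 0, -0.09, 0, 0, -0.2], [0, 0, 0, -0.12, 0, 0, -0.2]])

```text
t: 3.82
tool_pos: [541.1, -114.7, 192.9]
eef_rot: [-2.167, 0.122, 2.16]
force: [0.5, 0.4, -1.7]
grip_width: 0.729
```

Request:
play_rows(plan=[[0, 0, 0, -0.03, 0, 0, -0.2], [0, 0, 0, -0.06, 0, 0, -0.2], [0, 0, 0, -0.09, 0, 0, -0.2], [0, 0, 0, -0.1, 0, 0, -0.2], [0, 0, 0, -0.1, 0, 0, -0.2]])

```text
t: 4.45
tool_pos: [540.7, -115.0, 293.3]
eef_rot: [-2.169, 0.123, 2.159]
force: [0.1, 0.7, -2.9]
grip_width: 0.725
```

```bash
python3 - <<'E'
from h import *
# TCP for cup base centre at b with tool tilted 35
def tcp(b,yaw): 
    R=Rt(35,yaw,-1); return np.array(b)+[0,0,55]+R.apply([18.7,0,0]),R
p,R=tcp([455,199,230],-.032); print(p); rel(p,R)
E
```

```text
[465.7204 198.6568 269.6819]
t 4.45 pos [ 540.7202 -115.0444  293.2679] w 0.7248938206192617 F [ 0.1044  0.7345 -2.8994] q [-0.3935 -0.0294  1.8121  0.0007  1.3542  1.2899]
turn [-4.4637 34.711  -1.4587] shift m [ 0.0229 -0.3033  0.1099]
```

Request:
play_rows(plan=[[0, 5, 0, 0.0, -0.015, 0.02, -0.2], [0, 10, 0, 0.0, -0.045, 0.04, -0.2], [-1, 15, -0.5, 0.0, -0.08, 0.06, -0.2], [-1.5, 19, -0.5, 0.0, -0.115, 0.08, -0.2], [-2, 23, -1, 0, -0.15, 0.09, -0.2]])

```text
t: 5.08
tool_pos: [466.4, 45.1, 290.3]
eef_rot: [-2.581, 0.089, 1.701]
force: [0.0, 0.5, -2.7]
grip_width: 0.722
```

```bash
python3 - <<'E'
from h import *
R=Rt(35,-.032,-1); rel(np.array([455,199,285])+R.apply([18.7,0,0]),R)
E
```

```text
t 5.08 pos [466.3625  45.0991 290.2537] w 0.7221892031722169 F [ 0.0092  0.4923 -2.7066] q [-0.1391 -0.4775  2.2133  0.0401  1.0026  1.4944]
turn [-2.4442 11.792  -0.7345] shift m [ 0.0154 -0.1529  0.0199]
```

Request:
play_rows(plan=[[-0.5, 3, 0, 0.004, -0.03, 0.005, -0.2], [-1, 6, -0.3, 0.008, -0.065, 0.01, -0.2], [-1.5, 9, -0.5, 0.012, -0.1, 0.015, -0.2], [-2, 11, -0.7, 0.015, -0.135, 0.02, -0.2], [-2.4, 11.8, -0.7, 0.0154, -0.153, 0.02, -0.2]])

```text
t: 5.7
tool_pos: [463.5, 199.9, 265.9]
eef_rot: [-2.772, 0.044, 1.452]
force: [0.4, -0.7, -1.6]
grip_width: 0.726
```

```bash
python3 - <<'E'
from h import *
R=Rt(35,-.032,-1); rel(np.array([475,199,93])+R.apply([18.7,0,0]),R)
E
```

```text
t 5.7 pos [463.4808 199.9274 265.8982] w 0.7262710474432205 F [ 0.3539 -0.6604 -1.5962] q [ 0.2991 -0.4128  2.2585 -0.2808  0.7363  2.0545]
turn [ 0.1316  0.3001 -0.0648] shift m [0.1674 0.0002 0.0888]
```

Request:
play_rows(plan=[[0, 0, 0, 0.025, 0, 0.014, -0.2], [0, 0, 0, 0.055, 0, 0.029, -0.2], [0, 0, 0, 0.09, 0, 0.047, -0.2], [0, 0, 0, 0.12, 0, 0.062, -0.2], [0, 0.3, 0, 0.13, 0, 0.068, -0.2]])

```text
t: 6.32
tool_pos: [478.4, 197.8, 114.8]
eef_rot: [-2.771, 0.047, 1.459]
force: [0.1, -0.6, -2.1]
grip_width: 0.725
```

```bash
cat >> h.py <<'E'
def bluem(im):
    h=cv2.cvtColor(im,cv2.COLOR_RGB2HSV);m=(h[...,0]>98)&(h[...,0]<118)&(h[...,1]>110)
    n,l,s,_=cv2.connectedComponentsWithStats(m.astype(np.uint8)); return l==1+s[1:,4].argmax()
def snap(C,name,boxes,cupb=None):
    o=[]
    for n,(x0,x1,y0,y1) in boxes:
        f=400/(x1-x0); im=cv2.resize(C[n]["pixels"][y0:y1,x0:x1,::-1],None,fx=f,fy=f,interpolation=cv2.INTER_CUBIC)
        def d(P,col): cv2.polylines(im,[np.round((proj(C[n],P)+.5-[x0,y0])*f).astype(np.int32)],True,col,1)
        if cupb is not None:
            P=cup([*cupb,0],0);d(P[:40],(255,0,255));d(P[40:],(255,0,255))
        h=35;d(pose(525,199,0,-.032,[[h,h,16],[h,-h,16],[-h,-h,16],[-h,h,16]]),(0,0,255))
        o.append(im)
    H=max(i.shape[0] for i in o); cv2.imwrite(name,np.hstack([cv2.copyMakeBorder(i,0,H-i.shape[0],0,0,0) for i in o]))
E
python3 - <<'E'
from h import *
R=Rt(35,-.032,-1); rel(np.array([475,199,93])+R.apply([18.7,0,0]),R)
s=get_state();b=s["tool_pos"]-Rn.from_rotvec(s["eef_rot"]).apply([18.7,0,0])-[0,0,55];print("base",b)
C=cams(); snap(C,"pics/a3.png",[("side",(200,400,230,450)),("top",(140,340,180,380))],b)
E
```

```text
t 6.33 pos [478.3795 197.8281 114.7514] w 0.7247748252889019 F [ 0.053  -0.5682 -2.0803] q [ 0.2835 -0.1505  2.3605 -0.4843  0.3959  2.282 ]
turn [ 0.2114  0.5182 -0.2337] shift m [ 0.0347 -0.0013  0.015 ]
base [467.8004 198.2434  75.1657]
```

View pics/a3.png

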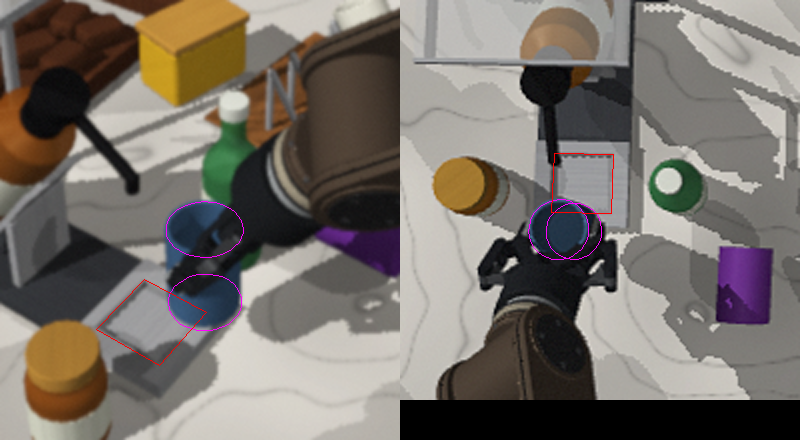

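The cup matches its predicted outline and stands upright. It's just in front of the recess, at (205,265) in the side panel and (570,230) in the top panel. Joints 3 and 5 are near their limits, so I'll fit a quick kinematic model before lowering.

```bash
cat > kin.py <<'E'
from h import *
D=[([-1.283,.2864,1.5769,0,1.2786,-.15],[286.18,-611.21,231.12]),([-.8925,.0183,1.9057,.0002,1.2167,.5222],[416.42,-355.82,216.54]),
([-.3859,.0448,1.9099,.0002,1.1859,1.296],[541.23,-110.92,200.0]),([-.3919,.2099,1.9888,.0029,.9407,1.2898],[541.55,-114.03,71.29]),
([-.3935,-.0294,1.8121,.0007,1.3542,1.2899],[540.72,-115.04,293.27]),([-.1391,-.4775,2.2133,.0401,1.0026,1.4944],[466.36,45.1,290.25]),
([.2991,-.4128,2.2585,-.2808,.7363,2.0545],[463.48,199.93,265.9]),([.2835,-.1505,2.3605,-.4843,.3959,2.282],[478.38,197.83,114.75])]
def fk(q,k):
    a,h,L1,L2,e,d,off=k
    A=Rn.from_euler("z",q[0]);B=Rn.from_euler("y",q[1]+q[2])
    w=np.array([a,off,h])+Rn.from_euler("y",q[1]).apply([0,0,L1])+B.apply([e,0,L2])
    x=(A*B*Rn.from_euler("z",q[3])*Rn.from_euler("y",q[4])).apply([0,0,1])
    return A.apply(w)+d*x,x
K=least_squares(lambda k:np.concatenate([fk(q,k)[0]-p for q,p in D]),[0,300,450,450,0,300,101],loss="soft_l1").x
def ik(p,x,q0):
    r=least_squares(lambda q:np.r_[fk(q,K)[0]-p,200*(fk(q,K)[1]-x)],q0[:5]);return r.x,r.cost
E
python3 - <<'E'
from kin import *
print(K,[np.round(fk(q,K)[0]-p,1) for q,p in D])
s=get_state();print(fk(s["joints"],K)[1],Rn.from_rotvec(s["eef_rot"]).apply([1,0,0]))
q0=list(s["joints"][:5])
for b,y in(([490,199,40],-.032),([495,199,35],-.032),([505,199,35],-.032),([525,199,30],-.032),([525,199,9],-.032),([525,199,9],-.2),([525,199,9],.15)):
    x=Rt(35,y,-1).apply([1,0,0]);print(b,y,*ik(np.array(b)+[0,0,55]+18.7*x,x,q0))
for y in(-.032,):
    x=Rt(35,y,-1).apply([1,0,0])
    for dd in(60,0,-16): print("cap",dd,*ik(np.array([606,196.5,237])-dd*x,x,q0))
E
```

```text
[ -0.0082 240.3703 443.0563 572.5018  20.639  249.3996 100.9048] [array([-0., -0.,  0.]), array([-0., -0.,  0.]), array([ 0., -0.,  0.]), array([ 0.,  0., -0.]), array([-0.,  0., -0.]), array([-0.,  0., -0.]), array([ 0.,  0., -0.]), array([ 0.,  0., -0.])]
[ 0.5661 -0.022  -0.824 ] [ 0.5661 -0.022  -0.824 ]
[490, 199, 40] -0.032 [ 0.2689 -0.0269  2.3328 -0.6159  0.2986] 3.1633362393372156e-24
[495, 199, 35] -0.032 [ 0.2656 -0.0053  2.3239 -0.6361  0.287 ] 9.716594288531586e-27
[505, 199, 35] -0.032 [ 0.2592  0.015   2.3035 -0.6274  0.2843] 3.410777904751266e-26
[525, 199, 30] -0.032 [ 0.2473  0.0653  2.2633 -0.632   0.271 ] 4.650276873193544e-27
[525, 199, 9] -0.032 [ 0.2473  0.1118  2.2659 -0.7535  0.2332] 5.239759309077168e-26
[525, 199, 9] -0.2 [ 0.2944  0.1379  2.2359 -0.9237  0.3481] 7.516000464390288e-26
[525, 199, 9] 0.15 [ 0.1916  0.0925  2.2874 -0.1569  0.1531] 1.3474514016855054e-25
cap 60 [ 0.2262 -0.1788  2.0441 -0.2309  0.6944] 2.1693733827034123e-26
cap 0 [ 0.2084 -0.0562  2.026  -0.2485  0.5889] 1.8189613686042388e-26
cap -16 [ 0.2041 -0.0222  2.0185 -0.2544  0.5622] 1.0523558935229837e-26
```

```bash
cat >> kin.py <<'E'
def rot(q): return Rn.from_euler("z",q[0])*Rn.from_euler("y",q[1]+q[2])*Rn.from_euler("z",q[3])*Rn.from_euler("y",q[4])*Rn.from_euler("z",q[5])
s=get_state(); M=rot(s["joints"]).inv()*Rn.from_rotvec(s["eef_rot"])  # flange -> tool
def q6(q,R): return s["joints"][5]+((rot([*q,s["joints"][5]])).inv()*R*M.inv()).as_rotvec()[2]
E
python3 - <<'E'
from kin import *
print(M.as_matrix())
for q,p in D[:2]+D[5:7]: print((rot(q)*M).as_rotvec())
q0=list(s["joints"][:5])
for b in([495,199,35],[525,199,9]):
  for y in(-.032,-.1,-.15,-.2):
    R=Rt(35,y,-1);x=R.apply([1,0,0]);q,c=ik(np.array(b)+[0,0,55]+18.7*x,x,q0);print(b,y,q,q6(q,R))
R=Rt(35,-.1,-1); rel(np.array([500,199,92])+R.apply([18.7,0,0]),R)
E
```

```text
[[ 0. -1.  0.]
 [ 0. -0. -1.]
 [ 1.  0.  0.]]
[ 1.9792  0.4406 -1.9792]
[ 2.1406  0.1666 -2.1392]
[-2.5806  0.0893  1.7012]
[-2.7716  0.0442  1.4522]
[495, 199, 35] -0.032 [ 0.2656 -0.0053  2.3239 -0.6361  0.287 ] 2.433219006085575
[495, 199, 35] -0.1 [ 0.2864  0.0063  2.3123 -0.7346  0.3284] 2.5999269072595736
[495, 199, 35] -0.15 [ 0.3012  0.0156  2.3029 -0.7862  0.3612] 2.7014545401436054
[495, 199, 35] -0.2 [ 0.3153  0.0255  2.2927 -0.8242  0.3953] 2.789267458009844
[525, 199, 9] -0.032 [ 0.2473  0.1118  2.2659 -0.7535  0.2332] 2.541417933267147
[525, 199, 9] -0.1 [ 0.267   0.1215  2.2548 -0.8485  0.2779] 2.7049724746958734
[525, 199, 9] -0.15 [ 0.281   0.1294  2.2458 -0.8935  0.3126] 2.8000751527548413
[525, 199, 9] -0.2 [ 0.2944  0.1379  2.2359 -0.9237  0.3481] 2.880308865302588
t 6.42 pos [478.5694 197.952  115.5621] w 0.724433887770949 F [-0.2915 -0.602  -1.8699] q [ 0.2836 -0.1518  2.3599 -0.4828  0.3971  2.2805]
turn [3.41   0.4823 1.9971] shift m [ 0.0502 -0.0012 -0.0044]
```

Request:
play_rows(plan=[[0.7, 0.1, 0.4, 0.01, 0, -0.001, -0.2], [1.4, 0.2, 0.8, 0.02, 0, -0.002, -0.2], [2.1, 0.3, 1.2, 0.03, -0.001, -0.003, -0.2], [2.8, 0.4, 1.6, 0.04, -0.001, -0.004, -0.2], [3.4, 0.5, 2, 0.0502, -0.0012, -0.0044, -0.2]])

```text
t: 7.05
tool_pos: [510.7, 197.9, 76.6]
eef_rot: [-2.743, 0.138, 1.428]
force: [-0.4, 0.6, -1.6]
grip_width: 0.725
```

```bash
python3 - <<'E'
from h import *
R=Rt(35,-.1,-1); rel(np.array([525,199,80])+R.apply([18.7,0,0]),R)
E
```

```text
t 7.05 pos [510.7217 197.8626  76.5952] w 0.7250054867516047 F [-0.4212  0.5694 -1.6025] q [ 0.2831  0.0121  2.3018 -0.7239  0.3304  2.5861]
turn [-0.0073 -0.0188 -0.023 ] shift m [ 0.024  -0.0026 -0.0135]
```

Request:
play_rows(plan=[[0, 0, 0, 0.006, -0.001, -0.004, -0.2], [0, 0, 0, 0.012, -0.0015, -0.007, -0.2], [0, 0, 0, 0.018, -0.002, -0.01, -0.2], [0, 0, 0, 0.024, -0.0026, -0.0135, -0.2], [0, 0, 0, 0.024, -0.0026, -0.0135, -0.2]])

```text
t: 7.68
tool_pos: [536.1, 197.9, 64.6]
eef_rot: [-2.743, 0.138, 1.428]
force: [-0.5, 0.1, -2.0]
grip_width: 0.73
```

```bash
python3 - <<'E'
from h import *
R=Rt(35,-.1,-1); rel(np.array([525,199,63])+R.apply([18.7,0,0]),R)
s=get_state();b=s["tool_pos"]-Rn.from_rotvec(s["eef_rot"]).apply([18.7,0,0])-[0,0,55];print("base",b)
C=cams(); snap(C,"pics/a4.png",[("side",(220,370,320,430)),("top",(180,290,210,310))],b)
E
```

```text
t 7.67 pos [536.1262 197.8595  64.5922] w 0.7296381775519238 F [-0.4858  0.0818 -1.992 ] q [ 0.2669  0.0874  2.2521 -0.7616  0.3037  2.6143]
turn [-0.0179 -0.0144 -0.0346] shift m [ 0.0136 -0.      0.0101]
base [525.4512 198.942   24.9076]
```

View pics/a4.png

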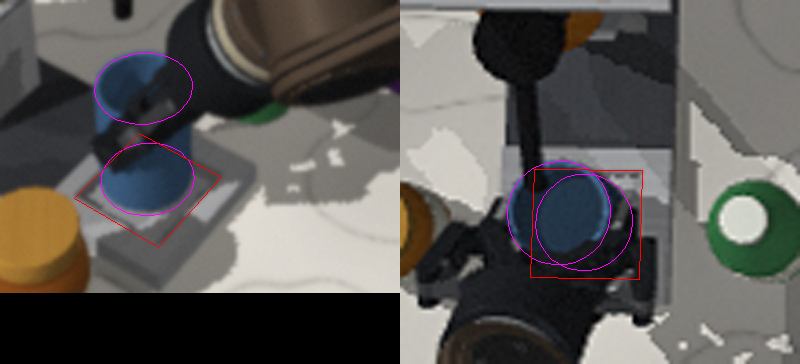

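The cup coincides with its expected outline at the recess, at (145,180) in the side panel and (570,225) in the top panel. Next is a numeric check of the recess centre.

```bash
python3 - <<'E'
from h import *
C=cams()
for n,p in(("top",np.array([(231.5+.5)/2.55-.5+140,(386.8+.5)/2.55-.5+120])),("side",np.array([(403+305)/2,(358,)[0]*0+0])*0+[100+(353.5+.5)/2-.5,170+(435.5+.5)/2-.5])):
    c=C[n];r=np.linalg.inv(c["R"])@np.array([(p[0]-c["cx"])/c["fx"],(p[1]-c["cy"])/c["fy"],1]);o=-np.array(c["R"]).T@c["t"]
    print(n,p,o+r*(16-o[2])/r[2])
print([fitcup(C,[525.4,199,25,0],0,bluem)[:2]])
E
```

```text
top [230.4804 271.3824] [523.9472 199.4192  16.    ]
side [276.5 387.5] [525.8722 193.4562  16.    ]
[(array([526.175 , 202.2658,   1.2983,   0.0994]), np.float64(1612.1875))]
```

Request:
play_rows(plan=[[0, 0, 0, 0.002, 0.0007, 0.0015, -0.2], [0, 0, 0, 0.004, 0.0007, 0.003, -0.2], [0, 0, 0, 0.006, 0.0007, 0.0045, -0.2], [0, 0, 0, 0.008, 0.0007, 0.006, -0.2], [0, 0, 0, 0.009, 0.0007, 0.0067, -0.2]])

```text
t: 8.5
tool_pos: [535.0, 197.3, 53.1]
eef_rot: [-2.743, 0.138, 1.428]
force: [-0.5, 0.2, -3.1]
grip_width: 0.722
```

```bash
python3 - <<'E'
from h import *
R=Rt(35,-.1,-1); rel(np.array([525,198.3,63.5])+R.apply([18.7,0,0]),R)
E
```

```text
t 8.5 pos [535.0099 197.2563  53.1449] w 0.7224742175672235 F [-0.5272  0.2069 -3.0554] q [ 0.2662  0.1098  2.2563 -0.8221  0.2848  2.6767]
turn [ 0.0024  0.0078 -0.0316] shift m [ 0.0044 -0.      0.0023]
```

Request:
play_rows(plan=[[0, 0, 0, 0.001, 0, 0.0007, -0.2], [0, 0, 0, 0.002, 0, 0.0014, -0.2], [0, 0, 0, 0.003, 0, 0.0021, -0.2], [0, 0, 0, 0.004, 0, 0.0028, -0.2], [0, 0, 0, 0.0045, 0, 0.0031, -0.2]])

```text
t: 9.12
tool_pos: [536.3, 197.5, 50.0]
eef_rot: [-2.746, 0.139, 1.424]
force: [-10.5, -1.0, 14.7]
grip_width: 0.727
```

Request:
play_rows(plan=[[0, 0, 0, -0.001, 0, 0.001, -0.2], [0, 0, 0, -0.001, 0, 0.001, -0.2], [0, 0, 0, -0.001, 0, 0.001, -0.2]])

```text
t: 9.5
tool_pos: [534.8, 197.6, 50.0]
eef_rot: [-2.746, 0.139, 1.424]
force: [-0.3, -0.2, -1.0]
grip_width: 0.726
```

```bash
python3 - <<'E'
from h import *
R=Rt(35,-.1,-1); rel(np.array([525,198.3,63.5])+R.apply([18.7,0,0]),R)
s=get_state();b=s["tool_pos"]-Rn.from_rotvec(s["eef_rot"]).apply([18.7,0,0])-[0,0,55];print("base",b,s["wrist_torque"])
C=cams(); snap(C,"pics/a5.png",[("side",(235,335,330,430)),("top",(190,290,220,320))],b)
E
```

```text
t 9.5 pos [534.8057 197.5656  49.9827] w 0.7257762764589076 F [-0.2856 -0.2314 -1.0436] q [ 0.2678  0.1169  2.2577 -0.8562  0.2791  2.712 ]
turn [ 0.0315 -0.17   -0.0617] shift m [0.002  0.0002 0.0003]
base [524.0902 198.6609  10.2689] [0.0867 0.4146 0.0291]
```

View pics/a5.png

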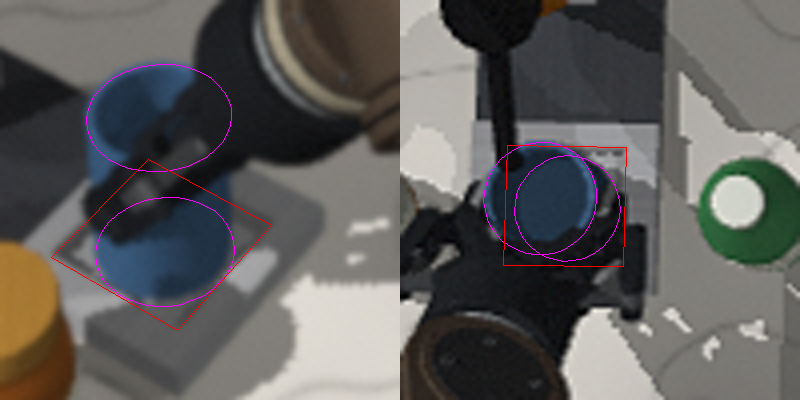

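The cup stands inside the recess outline in both panels. The wrist force has dropped from -3 to -1 N, so it's nearly resting on the floor. One last small press, then release.

Request:
play_rows(plan=[[0, 0, 0, 0.0008, 0, 0.0006, -0.2], [0, 0, 0, 0.0008, 0, 0.0006, -0.2]])

```text
t: 9.85
tool_pos: [535.5, 197.7, 49.9]
eef_rot: [-2.747, 0.138, 1.422]
force: [-2.0, -0.7, 4.0]
grip_width: 0.727
```

Request:
play_rows(plan=[[0, 0, 0, 0, 0, 0, 0.7], [0, 0, 0, 0, 0, 0, 1], [0, 0, 0, 0, 0, 0, 1], [0, 0, 0, 0, 0, 0, 1]])

```text
t: 10.35
tool_pos: [535.5, 197.6, 49.8]
eef_rot: [-2.747, 0.138, 1.423]
force: [-1.0, -0.1, -0.1]
grip_width: 1.002
```

Request:
play_rows(plan=[[0, 0, 0, -0.015, 0, 0, 1], [0, 0, 0, -0.035, 0, 0, 1], [0, 0, 0, -0.06, 0, 0, 1], [0, 0, 0, -0.085, 0, 0, 1], [0, 0, 0, -0.11, 0, 0, 1]])

```text
t: 10.98
tool_pos: [471.7, 204.1, 140.1]
eef_rot: [-2.747, 0.138, 1.423]
force: [0.1, 0.4, -0.2]
grip_width: 0.996
```

```bash
python3 - <<'E'
from h import *
R=Rt(35,-.032,-1); x=R.apply([1,0,0]); rel(np.array([606,196.5,237])-60*x+R.apply([0,0,0]),R)
C=cams(); snap(C,"pics/a6.png",[("side",(220,340,310,430)),("top",(190,290,200,300))],[524,198.5,8])
print(fitcup(C,[524,199,8,0],0,bluem))
E
```

```text
t 10.97 pos [471.6922 204.0897 140.0742] w 0.9963042500681494 F [ 0.1343  0.4276 -0.2255] q [ 0.3287 -0.1949  2.3462 -0.5468  0.4814  2.4222]
turn [-3.1422 -0.228  -2.3008] shift m [-0.0616 -0.0033 -0.166 ]
(array([526.4621, 198.999 ,  10.2947,   0.0974]), np.float64(474.9375), {'side': np.uint64(1582), 'top': np.uint64(691)})
```

View pics/a6.png

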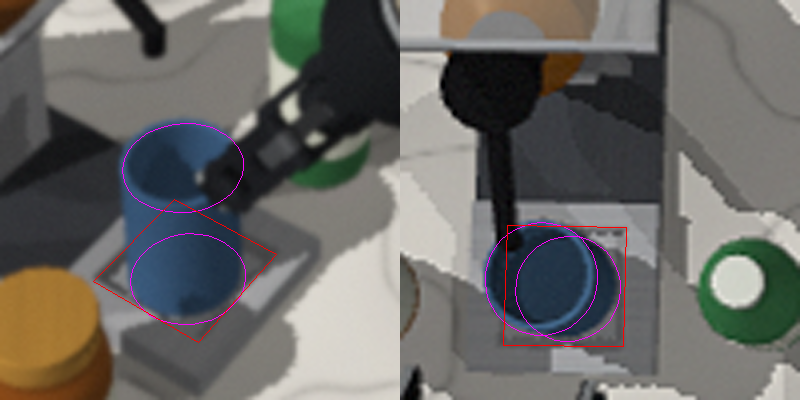

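The cup stands upright in the recess; the fit gives (526.5,199), and it sits inside the outline in both panels. Next I'll move clear, close the fingers and line up on the cap axis.

Request:
play_rows(plan=[[0, 0, 0, -0.03, 0, 0, 1], [-0.5, 0, -0.4, -0.055, 0, -0.015, 0], [-1, 0, -0.8, -0.06, -0.001, -0.05, -1], [-1.6, 0, -1.2, -0.0616, -0.0015, -0.085, -1], [-2.3, 0, -1.7, -0.0616, -0.0025, -0.125, -1]])

```text
t: 11.7
tool_pos: [539.5, 200.4, 264.1]
eef_rot: [-2.771, 0.067, 1.429]
force: [0.7, 0.9, -0.6]
grip_width: 0.147
```

```bash
python3 - <<'E'
from h import *
R=Rt(35,-.032,-1); x=R.apply([1,0,0]); rel(np.array([605,196.5,236])-40*x,R)
E
```

```text
t 11.7 pos [539.534  200.3875 264.1148] w 0.1470534523611099 F [ 0.7274  0.8522 -0.6477] q [ 0.2549 -0.2288  2.1286 -0.2836  0.6648  2.0468]
turn [-0.8203 -0.4295 -0.5096] shift m [ 0.0209  0.0011 -0.0374]
```

Request:
play_rows(plan=[[-0.4, -0.2, -0.2, 0, 0.0005, -0.012, -1], [-0.8, -0.4, -0.5, 0, 0.001, -0.026, -1], [-0.8, -0.4, -0.5, 0, 0.0011, -0.0374, -1], [-0.8, -0.4, -0.5, 0.01, 0.0011, -0.0374, -1], [-0.8, -0.4, -0.5, 0.0209, 0.0011, -0.0374, -1]])

```text
t: 12.32
tool_pos: [581.7, 197.3, 267.3]
eef_rot: [-2.773, 0.045, 1.445]
force: [-0.3, 0.4, 0.1]
grip_width: -0.003
```

```bash
python3 - <<'E'
from h import *
R=Rt(35,-.032,-1); rel(np.array([605,196.5,236]),R)
C=cams(); snap(C,"pics/a7.png",[("side",(180,340,190,350)),("top",(180,290,180,290))])
E
```

```text
t 12.32 pos [581.6773 197.2902 267.3168] w -0.0032826487825455956 F [-0.2859  0.3834  0.1484] q [ 0.2208 -0.1393  2.0445 -0.2378  0.6553  1.9693]
turn [ 0.0016  0.0504 -0.0161] shift m [ 0.039   0.     -0.0012]
```

View pics/a7.png

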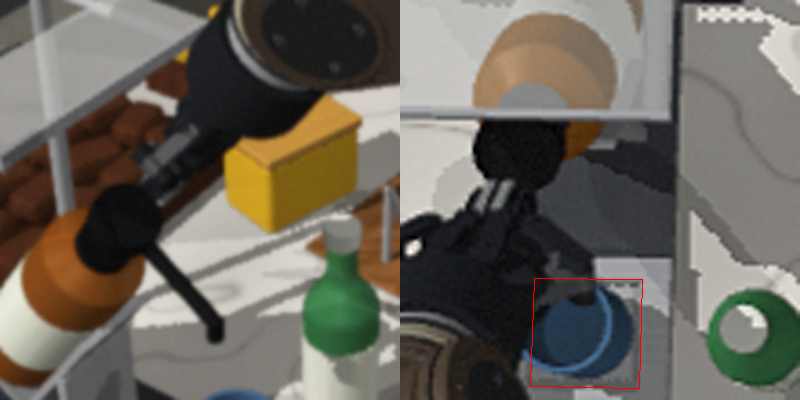

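The fingers point at the cap's centre along its axis: side panel (155,185) to (120,225), top panel (490,195) to (518,150). The shelf is clear. Advancing to contact.

Request:
play_rows(plan=[[0, 0, 0, 0.01, 0, -0.001, -1], [0, 0, 0, 0.02, 0, -0.001, -1], [0, 0, 0, 0.03, 0, -0.001, -1], [0, 0, 0, 0.036, 0, -0.001, -1], [0, 0, 0, 0.042, 0, -0.001, -1]])

```text
t: 13.05
tool_pos: [605.6, 196.0, 231.5]
eef_rot: [-2.77, 0.047, 1.452]
force: [-7.2, -0.1, 4.4]
grip_width: 0.001
```

Contact: 7.7 N along the axis, which fits about 4 mm of travel. Pushing on to the stop.

Request:
play_rows(plan=[[0, 0, 0, 0.003, 0, 0, -1], [0, 0, 0, 0.006, 0, 0, -1], [0, 0, 0, 0.009, 0, 0, -1], [0, 0, 0, 0.01, 0, 0, -1], [0, 0, 0, 0.0105, 0, 0, -1]])

```text
t: 13.68
tool_pos: [611.0, 195.9, 223.9]
eef_rot: [-2.769, 0.048, 1.454]
force: [-10.3, -1.0, 7.1]
grip_width: 0.002
```

Request:
play_rows(plan=[[0, 0, 0, 0.001, 0, 0, -1], [0, 0, 0, 0.002, 0, 0, -1], [0, 0, 0, 0.0025, 0, 0, -1], [0, 0, 0, 0.0025, 0, 0, -1]])

```text
t: 14.18
tool_pos: [611.2, 195.9, 223.7]
eef_rot: [-2.768, 0.049, 1.457]
force: [-17.7, -2.6, 13.2]
grip_width: -0.0
```

It has bottomed out: 21 N along the axis with no further motion. Retreating along the axis.

Request:
play_rows(plan=[[0, 0, 0, -0.005, 0, 0, -1], [0, 0, 0, -0.012, 0, 0, -1], [0, 0, 0, -0.025, 0, 0, -1], [0, 0, 0, -0.05, 0, 0, -1], [0, 0, 0, -0.08, 0, 0, -1]])

```text
t: 14.8
tool_pos: [565.4, 197.6, 289.9]
eef_rot: [-2.768, 0.05, 1.458]
force: [0.5, 0.8, 0.4]
grip_width: 0.001
```

Request:
play_rows(plan=[[0, 0, 0, -0.03, 0, 0, -1], [0, 0, 0, -0.06, 0, 0.03, -1], [0, 0, 0, -0.08, 0, 0.06, -1], [0, 0, 0, -0.09, 0, 0.07, -1], [0, 0, 0, -0.09, 0, 0.07, -1]])

```text
t: 15.42
tool_pos: [456.9, 201.7, 325.6]
eef_rot: [-2.77, 0.048, 1.454]
force: [-0.4, 0.9, -0.2]
grip_width: -0.005
```

```bash
python3 - <<'E'
from h import *
s=get_state();print(s["t"],s["tool_pos"],s["force"])
C=cams(); snap(C,"pics/a8.png",[("side",(160,440,200,480)),("top",(140,450,150,310))])
print(fitcup(C,[526,199,8,0],0,bluem)[:2])
# spout tip / whole-scene change vs first pictures
for n in C:
    a=cv2.imread(f"pics/{n}0.png")[:,:,::-1]; 
    for nm,X in(("cap",[606,197,232]),("spout",[535.5,199.7,170]),("bottle",[512.6,80,150]),("jar",[520,314,80]),("bottlecap",[512.6,80,190]),("tin",None),("white",None)):
        u=proj(C[n],X)[0] if X else {"top":{"tin":(374,190),"white":(419,268)},"side":{"tin":(297,254),"white":(385,248)}}[n][nm]
        u,v=map(int,u);w=12;d=cv2.absdiff(a[v-w:v+w,u-w:u+w],C[n]["pixels"][v-w:v+w,u-w:u+w]);print(n,nm,d.mean().round(1),end="; ")
E
```

```text
15.425 [456.9161 201.6729 325.5913] [-0.4061  0.8796 -0.2305]
(array([525.9055, 198.8995,   8.8973,   0.0343]), np.float64(294.3125))
side cap 6.6; side spout 17.2; side bottle 15.5; side jar 23.6; side bottlecap 23.8; side tin 30.5; side white 23.8; top cap 6.5; top spout 35.4; top bottle 13.2; top jar 15.4; top bottlecap 15.6; top tin 19.8; top white 7.3;
```

The viewer is at its limit, so the final check is numeric, using template matching against the first pictures.

```bash
cat > chk.py <<'E'
from h import *
C=cams()
B={"top":{"tin":(346,168,402,214),"white":(403,243,436,292),"bottle":(262,258,293,288),"jar":(154,256,190,290),"cap":(198,210,226,236),"spouttip":(210,245,226,268)},
"side":{"tin":(268,226,324,282),"white":(366,224,408,276),"bottle":(298,276,334,366),"jar":(210,392,256,460),"cap":(208,262,246,302),"spouttip":(254,308,274,330)}}
for n in C:
    a=cv2.imread(f"pics/{n}0.png");b=C[n]["pixels"][:,:,::-1].copy()
    for k,(x0,y0,x1,y1) in B[n].items():
        m=15;r=cv2.matchTemplate(b[y0-m:y1+m,x0-m:x1+m],a[y0:y1,x0:x1],cv2.TM_CCOEFF_NORMED);_,v,_,l=cv2.minMaxLoc(r)
        print(n,k,"shift",l[0]-m,l[1]-m,"score",round(v,2))
E
python3 chk.py
```

```text
side tin shift -1 0 score 0.83
side white shift 2 6 score 0.79
side bottle shift 0 0 score 0.97
side jar shift 0 0 score 0.97
side cap shift 0 0 score 0.99
side spouttip shift 0 0 score 0.99
top tin shift 0 0 score 0.98
top white shift 0 0 score 1.0
top bottle shift 0 0 score 0.91
top jar shift 0 0 score 0.98
top cap shift 0 0 score 0.99
top spouttip shift 0 0 score 0.68
```

Request:
play_rows(plan=[[0, 0, 0, 0, -0.04, 0, -1], [0, 0, 0, 0, -0.08, 0, -1], [0, 0, 0, 0, -0.12, 0, -1], [0, 0, 0, 0, -0.16, 0, -1], [0, 0, 0, 0, -0.16, 0, -1]])

```text
t: 16.25
tool_pos: [463.7, 363.3, 322.5]
eef_rot: [-2.768, 0.048, 1.462]
force: [-0.3, -0.8, 0.1]
grip_width: -0.003
```

```bash
python3 chk.py | grep -E "white|tin|bottle|spout"; python3 -c "
from h import *
s=get_state();print(s['t'],s['tool_pos'],s['force'])
print(fitcup(cams(),[526,199,8,0],0,bluem)[:2])"
```

```text
side tin shift 13 6 score 0.23
side white shift 6 -15 score 0.59
side bottle shift 0 0 score 0.52
side spouttip shift 4 6 score 0.55
top tin shift 0 0 score 0.98
top white shift 0 0 score 1.0
top bottle shift 0 0 score 0.91
top spouttip shift 0 0 score 0.68
16.35 [463.5426 361.1899 322.7985] [-0.5069  0.2744 -0.3324]
(array([525.7514, 198.9367,   9.0592,   0.1912]), np.float64(298.375))
```

```bash
python3 -c "
from plant import sign_off;print(sign_off())"
```

```text
the job is handed in; nothing more can be done
None
```

The job is handed in at about 16 s, against the 58 s limit. The blue cup stands mouth up in the recess under the spout. After placing it, I pushed the pump cap fully down once and let it spring back.

**Last checks that passed**
- **Cup:** an image fit puts it upright at about (526, 199) mm, with its underside at about 9 mm. The recess centre measured about (525, 199), and its floor is at 8 mm.
- **Pump:** pressing reached a hard stop at about 14 mm, with 21 N along the axis against the 12 N spring. Afterwards the cap matched its starting picture with no shift in both views.
- **Bystanders:** the white cup, tin, bottle and jar show no shift in the top view. The bottle and jar also show none in the side view.
- **Arm:** it ended clear of everything, with the wrist force near zero.

**Checks that disagreed or were weak**
- **Side view of the white cup and tin:** template matching gave low scores there. The scores got worse when I moved the arm aside, so I put them down to the arm blocking that camera, but I did not confirm it.
- **Spout tip in the top view:** it scored only 0.68 because the cup is now beneath it, though it showed no shift.
- **Final picture:** the viewer had reached its limit of 12, so these last checks are numeric only.
- **Rack origin:** the cup sat about 30 mm nearer the robot than the board's centre implied. I used the measured position.

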